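# Walk the stop rail up to the pastry board

## Task

Walk the long wooden stop rail up to the pastry board one end at a time, without ever lifting it clear of the worktop: first swing its left end forward to the board's near edge while the right end stays where it is as the pivot, then swing the right end forward while the left end stays at the board. Leave the rail upright on the worktop, lying along the near edge no more than a finger's width (15 mm) off it and not sticking out past either corner of the board; leave the shorter rail out of it.

Things in the scene. Friction and masses are not known exactly. Their poses are not given: they have to be found in the camera images.
- rail: Loose long bar of medium-brown wood, 320 mm long, 26 wide, 34 high, 0.3 kg, two small dark plugs on top, on the worktop between robot and board; it slides, its way is free. Origin: centre of its underside; y along it to its left end (robot's left), x across it towards the board, z up. Pinch it across its width. The like rail of only 180 mm, off to the left, is not wanted.
- rail_left (a point): Centre of the long rail's left end (robot's left, +y), on its underside (34 mm below its top): 160 mm from the rail's origin along its y axis.
- rail_right (a point): Centre of the long rail's right end (-y), on its underside (34 mm below its top): 160 mm from the rail's origin against its y axis.
- board: Wooden pastry board, fixed, 170 mm deep (x), 440 wide (y), 8 thick; light, a browner strip at each short side; jars near its back. Origin: centre of its underside; x away from the robot, y left, z up. Near edge at x = -85 mm, corners at y = +-220. A rail touching it has its centre line at x = -98. Fingers holding the rail by its upper 20 mm pass above the board.

How it is judged:
By the outcome, as a careful person would: the job done as asked, in the order asked, and still so for the second after the job is handed in, with the robot touching nothing.
It also fails if it takes over 45 s, if anything falls off the work surface, if the arm or the gripper's body presses on something with over 40 N, if the wrist force passes 120 N, or if a joint passes its speed limit or range.

## Robot

A 7-joint arm with a two-finger parallel gripper is mounted at the origin on a cart in front of the work surface, level with it; the furniture and walls round the work are solid. World frame = base frame: x ahead of the robot, y to its left, z up, the work surface at z = 0. Lengths are in m, angles in rad, forces in N, time in s.
With the tool pointing down it reaches from about 0.4 to 0.9 m from the base axis. Payload 5.5 kg.
Tool frame: the origin (TCP) lies midway between the tips of the shut fingers; the grasp point (between the pads) lies 19 mm behind it (manip.grip_depth is the distance from the TCP to the grasp point, in m); z points along the fingers, y is the line along which they close (so a half turn about z gives the same grasp; the last joint's range is limited). The gripper opens to 92 mm and grips with 3 to 60 N. Pads are 19 mm wide; open, the fingers measure 130 mm over their backs; the gripper's body (75 mm by 190 mm) begins 47 mm behind the grasp point.
Start: joints at [1.594, 0.501, -0.427, 1.55, 0.221, 1.138, -0.21], TCP at [0.154, -0.631, 0.227] pointing down, gripper open.
Joint ranges: [-2.88, 2.88], [-0.31, 2.03], [-1.54, 1.56], [0.2, 2.42], [-1.41, 4.55], [0.19, 2.02], [-2.57, 2.57]. Speed limits (rad/s): [2.57, 2.57, 3.14, 3.14, 3.14, 3.14, 3.14].

## Interface

Orientations are given as a unit quaternion [x, y, z, w].
In Python, from bench import manip, effector, viewer gives the robot as it stands. Calls block until the motion is done:
- manip.move_pose(position, orientation): joint-space move of the TCP to a pose.
- manip.servo_line(position, ori=None, vel=0.15): straight line of the TCP; ori=None keeps the orientation; vel is the mean speed in m/s.
- manip.movej(angles): joint-space move.
- effector.open_jaws() and effector.close(f_grip=None): open the fingers fully, or close them until they stop; f_grip is the grip in N (None keeps the last).
- manip.sleep(seconds).
- manip.solve_ik(position, orientation): joint angles nearest the present ones, or None.
- viewer.get_image(name): name is "side" or "top" or "wrist"; returns the picture (400x640x3 uint8, red, green, blue); there is no depth.
- viewer.get_calibration(name): a dict with "vfov" (degrees; the focal length in pixels is half the picture's height over the tangent of half this angle, whatever the lens; pixels are square), "cx", "cy" (the principal point, pixels), "eye" and "attitude" of the camera in the world. Camera axes: x right, y down, z forward; pixel columns grow to the right and rows downward; lengths in m; the calibration is good to about 2 mm. A picture is of the moment at which its call begins: read the wrist's pose just before it. get_calibration takes no time and is no camera call; for the wrist camera it gives the pose at the moment of the call.
A pose or a line that the arm cannot do raises manip.PlanningError and nothing moves.
- manip.hand_in(): hands the job in; it is judged then, once.
Readings, each from a call of its own:
- manip.current_clock(): time.
- manip.current_q(): joint angles.
- manip.current_joint_velocities(): joint speeds.
- manip.current_tau(): joint torques, N m.
- manip.current_tool_pos(): TCP position.
- manip.current_tcp_rot(): TCP orientation.
- manip.current_force(): force on the tool from outside, world axes, zero at the start.
- manip.current_wrist_torque(): the same for the moment, N m.
- manip.current_finger_gap(): finger opening in m.
- manip.current_gripper_force(): force on a finger pad.
Only numpy, scipy, OpenCV 4.12 (cv2) and the standard library are available. Lean on these libraries where they do the work, as an engineer would, in place of code of your own. Each camera call takes 0.05 s, during which the arm holds its last target. There are 200 camera calls.

## Working session

There is one attempt and no reset: what is moved stays moved. The work goes in short steps, each a Python script; the robot and the scene stay as the last script left them, time stands still between calls to the robot, and variables do not carry over. Pictures are saved under pics/ and viewed, at most 10 in all, crops included, and the job is handed in when it is done.

```bash
mkdir -p pics; python3 - <<'E'
from bench import manip, effector, viewer
import cv2
for n in ("top","side"):
    im=viewer.get_image(n); cv2.imwrite(f"pics/{n}0.png",im[:,:,::-1]); print(n,viewer.get_calibration(n))
print(manip.current_clock(),manip.current_tcp_rot(),manip.grip_depth)
E
```

```text
top {'vfov': 54.98508242356169, 'cx': 313.92920109761303, 'cy': 197.98897581039034, 'eye': array([ 0.42795439, -0.05343998,  0.95008738]), 'attitude': array([-0.70400294,  0.70712355, -0.04698399,  0.04635355])}
side {'vfov': 55.98228044346021, 'cx': 326.1856371638441, 'cy': 198.12763598410467, 'eye': array([ 0.5617958 , -0.70069684,  0.60598416]), 'attitude': array([ 0.90753105,  0.00585046, -0.00422017, -0.41992304])}
0.1 [ 9.92820055e-01  1.19614304e-01 -8.00642146e-05 -8.66661614e-04] 0.0188
```

View pics/top0.png

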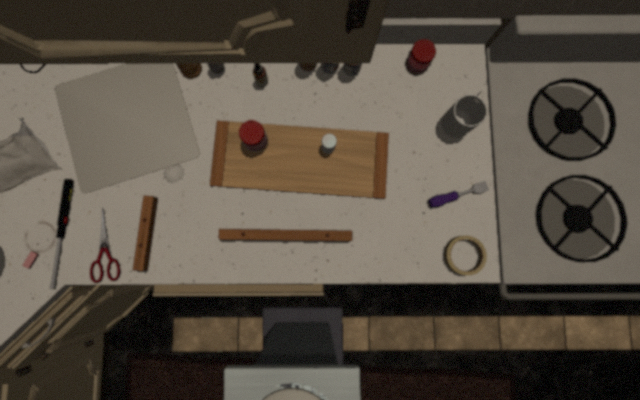

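The top view shows the board with near corners at about (210,186) and (386,198), and the long rail from (219,236) to (352,236). The short rail is at (145,233). I'll zoom in for precise corners.

```bash
python3 - <<'E'
import cv2
im=cv2.imread("pics/top0.png")[112:252,200:400]
cv2.imwrite("pics/crop0.png",cv2.convertScaleAbs(cv2.resize(im,None,fx=4,fy=4,interpolation=cv2.INTER_CUBIC),alpha=1.5))
E
```

```text
(no output)
```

View pics/crop0.png

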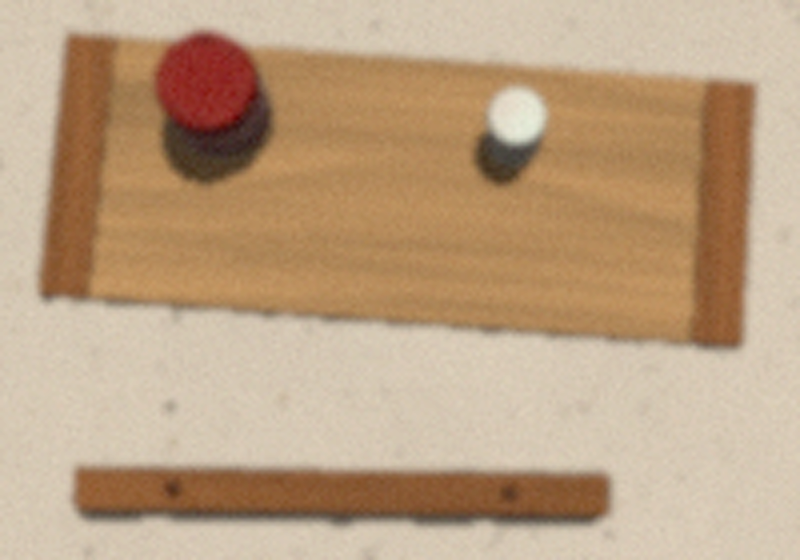

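View pics/side0.png

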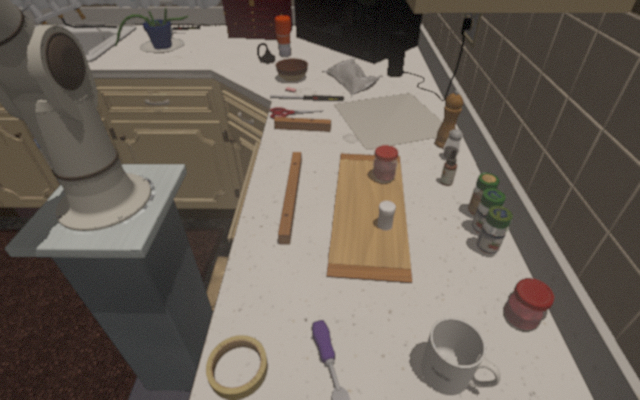

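The crop gives the board corners at crop pixels (42,296), (742,346), (68,36) and (754,84). The rail's top ends are at about (76,490) and (608,495). The side view shows the same layout with nothing between rail and board.

```bash
cat > h.py <<'E'
import numpy as np
from scipy.spatial.transform import Rotation as R
from bench import manip, effector, viewer
def px2w(c,uv,z):
    f=200/np.tan(np.radians(c["vfov"]/2))
    d=R.from_quat(c["attitude"]).apply([(uv[0]-c["cx"])/f,(uv[1]-c["cy"])/f,1.])
    return c["eye"]+d*(z-c["eye"][2])/d[2]
def w2px(c,p):
    f=200/np.tan(np.radians(c["vfov"]/2))
    q=R.from_quat(c["attitude"]).inv().apply(np.array(p)-c["eye"])
    return q[:2]/q[2]*f+[c["cx"],c["cy"]]
def down(yaw):  # tool down, closing axis (y) at world angle yaw+90deg => tool x axis at yaw
    x=np.array([np.cos(yaw),np.sin(yaw),0]); z=np.array([0,0,-1.])
    return R.from_matrix(np.c_[x,np.cross(z,x),z]).as_quat()
E
python3 - <<'E'
from h import *
c=viewer.get_calibration("top"); g=lambda u,v,z:px2w(c,((u-1.5)/4+200,(v-1.5)/4+112),z)
B=[g(42,296,.008),g(742,346,.008),g(68,36,.008),g(754,84,.008)]
L=g(76,490,.034);Rr=g(608,495,.034)
for p in B+[L,Rr]: print(p.round(4))
n=np.linalg.norm; print(n(B[0]-B[1]),n(B[2]-B[3]),n(B[0]-B[2]),n(B[1]-B[3]),n(L-Rr))
a=lambda p,q:np.degrees(np.arctan2(*(p-q)[[1,0]])); print(a(B[0],B[1]),a(B[2],B[3]),a(L,Rr))
s=viewer.get_calibration("side"); print([w2px(s,p).round() for p in B+[L,Rr]])
E
```

```text
[0.5852 0.2031 0.008 ]
[ 0.552  -0.2306  0.008 ]
[0.7525 0.1917 0.008 ]
[ 0.7191 -0.243   0.008 ]
[0.4641 0.1722 0.034 ]
[ 0.4597 -0.1436  0.034 ]
0.43494821988063 0.436065350744985 0.16762789031215944 0.1675938323851402 0.31581515601143106
85.62086135508795 85.61720846781319 89.20921386750904
[array([339., 153.]), array([325., 275.]), array([399., 156.]), array([411., 281.]), array([296., 151.]), array([282., 233.])]
```

```bash
python3 - <<'E'
from h import *
s=viewer.get_calibration("side"); t=viewer.get_calibration("top")
print("jar base",px2w(s,(385,181),.008),"shaker",px2w(s,(386,227),.008))
for z in (.05,.07,.09): print(z,px2w(t,(251.5,132),z),px2w(s,(385.5,152),z),px2w(t,(329,141),z),px2w(s,(387,206),z))
th=np.radians(-.8)
for p in ((.463,.143),(.4605,-.115),(.55,.14)):
  for y in (90,-90):
    q=manip.solve_ik((*p,.2),down(th+np.radians(y))); q2=manip.solve_ik((*p,.014),down(th+np.radians(y)))
    print(p,y,*(None if a is None else np.round(a,2) for a in (q,q2)))
print(viewer.get_calibration("wrist"),manip.current_tool_pos())
E
```

```text
jar base [0.70166781 0.07363568 0.008     ] shaker [ 0.68619335 -0.09550891  0.008     ]
0.05 [0.7091387  0.09569304 0.05      ] [0.70641155 0.14560234 0.05      ] [ 0.68594528 -0.09145327  0.05      ] [ 0.68676355 -0.07166311  0.05      ]
0.07 [0.70289076 0.09237929 0.07      ] [0.7012094  0.11515906 0.07      ] [ 0.68021271 -0.09060862  0.07      ] [ 0.68226818 -0.09429087  0.07      ]
0.09 [0.69664283 0.08906555 0.09      ] [0.69600724 0.08471577 0.09      ] [ 0.67448013 -0.08976396  0.09      ] [ 0.67777281 -0.11691863  0.09      ]
(0.463, 0.143) 90 [ 0.67  0.52 -1.29  1.97  0.56  1.09 -0.88] [ 0.34  0.7  -0.86  2.08  0.81  0.73 -1.07]
(0.463, 0.143) -90 [ 0.67  0.52 -1.29  1.97  0.56  1.09  2.26] [ 0.6   1.06 -1.31  2.08  1.21  1.12  1.8 ]
(0.4605, -0.115) 90 [ 1.11  0.37 -1.1   1.99  0.39  1.01 -0.18] [ 0.82  0.65 -0.77  2.11  0.73  0.67 -0.46]
(0.4605, -0.115) -90 [-0.88  0.52  1.37  2.04 -0.59  1.07 -2.38] [-0.53  0.72  0.9   2.15 -0.91  0.72 -2.16]
(0.55, 0.14) 90 [ 0.6   0.73 -1.3   1.77  0.74  1.24 -0.92] [ 0.22  0.73 -0.68  1.88  0.65  0.76 -0.84]
(0.55, 0.14) -90 [ 0.6   0.73 -1.3   1.77  0.74  1.24  2.22] [ 0.57  1.15 -1.31  1.87  1.23  1.22  1.94]
{'vfov': 65.10033330063011, 'cx': 318.43128748248864, 'cy': 202.49763321682482, 'eye': array([ 0.23417447, -0.61189265,  0.38531515]), 'attitude': array([ 0.7774032 , -0.60963581, -0.09608658,  0.1214735 ])} [ 0.15418389 -0.63080796  0.22578646]
```

```bash
python3 - <<'E'
from h import *
import cv2
manip.move_pose((.48,.04,.28),down(np.radians(88)))
print(manip.current_clock(),manip.current_q().round(2) if hasattr(manip.current_q(),'round') else manip.current_q(), manip.current_tool_pos())
c=viewer.get_calibration("wrist"); im=viewer.get_image("wrist")
cv2.imwrite("pics/w1.png",cv2.convertScaleAbs(im[:,:,::-1],alpha=1.4)); import pickle; pickle.dump(c,open("w1.pkl","wb"))
for p in [(.585,.203,.008),(.552,-.231,.008),(.464,.172,.034),(.4597,-.1436,.034)]: print(w2px(c,p).round(1))
E
```

```text
2.7417 [ 0.81  0.25 -1.08  1.88  0.24  1.15 -0.39] [0.48023394 0.03887236 0.27985064]
[399.6  28.7]
[368.3 323.9]
[301.4  57.4]
[309.7 288.8]
```

View pics/w1.png

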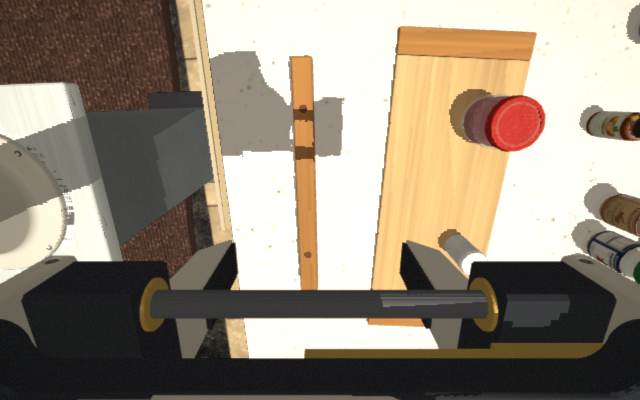

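The wrist view agrees with my estimates to within 2 px: near-left corner (399,27), near-right corner (368,324), rail left end (302,57). Next I'll grip the left end and swing it.

```bash
cat >> h.py <<'E'
NL=np.array([.5852,.2031]); NR=np.array([.552,-.2306])
e=(NL-NR)/np.linalg.norm(NL-NR); nrm=np.array([e[1],-e[0]])   # board y, board x
OFF=lambda p: float((np.asarray(p)[:2]-NL)@nrm)                # board-x relative to near edge
U=lambda a: np.array([np.cos(a),np.sin(a)])
def state():
    p=np.array(manip.current_tool_pos()); x=R.from_quat(manip.current_tcp_rot()).as_matrix()[:,0]
    return p,np.arctan2(x[1],x[0])
def swing(piv,a0,a1,rad,sgn,z,n=6,vel=.06):
    for a in np.linspace(a0,a1,n+1)[1:]:
        manip.servo_line((*(piv+sgn*rad*U(a)),z),down(a),vel)
def grab(p,a,z=.014,f=30):
    manip.move_pose((*p,.12),down(a)); manip.servo_line((*p,z),None,.1)
    s0=state(); effector.close(f); return s0,state()
E
python3 - <<'E'
from h import *
L=np.array([.4641,.1742]);P=np.array([.4597,-.1456]); a=np.arctan2(*(L-P)[::-1])
effector.open_jaws()
(p0,y0),(p,y)=grab(L-.03*U(a),a)
print(p0,np.degrees(y0),p,np.degrees(y),"gap",manip.current_finger_gap(),manip.current_force())
assert .022<manip.current_finger_gap()<.03
rad=.29; piv=p[:2]-rad*U(y); print("pivot",piv,P)
# find angle where left-end centre sits 13+5 mm off the edge
from scipy.optimize import brentq
a1=brentq(lambda t:OFF(piv+.32*U(t))+.018,y-.6,y); print("a1",np.degrees(a1))
swing(piv,y,a1,rad,1,.014)
p,y=state(); print(p,np.degrees(y),"left off",OFF(p[:2]+.03*U(y)),"pivot now",p[:2]-rad*U(y),manip.current_finger_gap(),manip.current_force(),manip.current_clock())
import cv2
for n in("top","side"): cv2.imwrite(f"pics/{n}2.png",cv2.convertScaleAbs(viewer.get_image(n)[:,:,::-1],alpha=1.4))
E
```

```text
[0.46418489 0.1444426  0.0145244 ] 89.2119318510475 [0.46370606 0.1441982  0.01397136] 89.20708084510812 gap 0.025761371236788618 [ 1.01159519 -0.49945567  0.36200946]
pivot [ 0.45969286 -0.14577403] [ 0.4597 -0.1456]
a1 71.05022409823223
[0.55418351 0.12835038 0.01400578] 71.07461035510994 left off -0.017684895810159237 pivot now [ 0.46012589 -0.14597272] 0.025758544144280842 [1.53408759 0.03796705 1.50487221] 8.4917
```

View pics/side2.png

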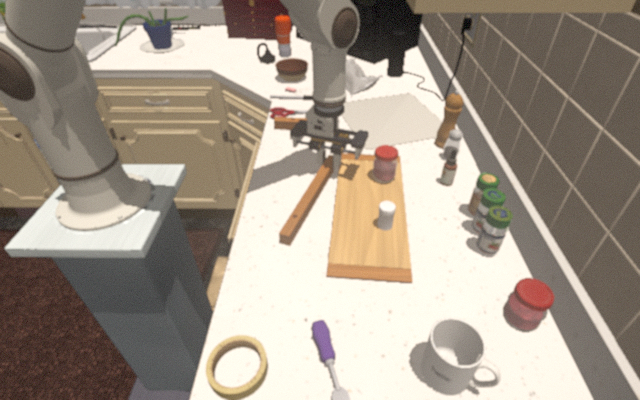

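The side view shows the left end at the board edge, with the right end still at its old pixel (285,238). I'll release and look from above.

```bash
python3 - <<'E'
from h import *
import cv2,pickle
p,y=state(); effector.open_jaws(); manip.servo_line((p[0],p[1],.16),None,.2)
manip.move_pose((.48,.06,.2),down(np.radians(80)))
c=viewer.get_calibration("wrist"); im=viewer.get_image("wrist"); pickle.dump(c,open("w3.pkl","wb"))
cv2.imwrite("pics/w3.png",cv2.convertScaleAbs(im[:,:,::-1],alpha=1.4))
t=viewer.get_image("top")[112:252,200:400]
cv2.imwrite("pics/t3.png",cv2.convertScaleAbs(cv2.resize(t[:,:,::-1],None,fx=4,fy=4,interpolation=cv2.INTER_CUBIC),alpha=1.5))
piv=np.array([.4601,-.14597]);a=np.radians(71.07)
for q in [(*(piv+.32*U(a)),.034),(*piv,.034),(*NL,.008),(*NR,.008)]: print(w2px(c,q).round(1),((w2px(viewer.get_calibration("top"),q)-[200,112])*4+1.5).round())
print(manip.current_clock())
E
```

```text
[388.4  70.3] [106. 324.]
[332.5 339.8] [612. 494.]
[399.3  18.8] [ 42. 296.]
[405.5 365.4] [742. 346.]
11.225
```

View pics/w3.png

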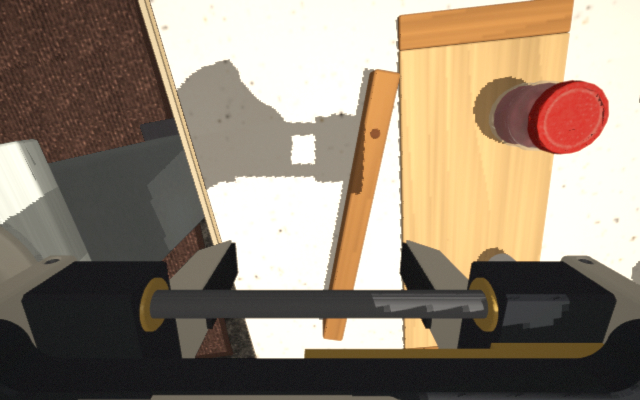

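The wrist view shows the rail's left-end top corners at (374,69) and (399,73), and the board's near edge running (399,17) to (403,345). The rail's right end is at about (334,339), as predicted.

```bash
python3 - <<'E'
from h import *
import pickle
c=pickle.load(open("w3.pkl","rb"))
A=px2w(c,(399,73),.034);B=px2w(c,(374,69),.034);E1=px2w(c,(399.5,18),.008);E2=px2w(c,(403,345),.008);Q=px2w(c,(334,339),.034)
e2=(E1-E2)[:2];e2/=np.linalg.norm(e2);n2=np.array([e2[1],-e2[0]])
print(A,B,Q,"corner gap",-(A-E1)[:2]@n2,"edge ang",np.degrees(np.arctan2(e2[1],e2[0])),OFF(E1),OFF(E2))
print("rail ang",np.degrees(np.arctan2(*(( A+B)/2-Q)[:2][::-1])))
E
```

```text
[0.57366904 0.15252749 0.034     ] [0.55045447 0.16025874 0.034     ] [ 0.46221608 -0.14506578  0.034     ] corner gap 0.007472671761458956 edge ang 85.1582712625998 0.00025651293022170405 -0.0029816188629062912
rail ang 71.67470378593653
```

```bash
python3 - <<'E'
from h import *
import cv2,pickle
piv=np.array([.4601,-.14597]);a=np.radians(71.1)
(p0,y0),(p,y)=grab(piv+.03*U(a),a)
print(p0,np.degrees(y0),p,np.degrees(y),"gap",manip.current_finger_gap(),manip.current_force())
assert .022<manip.current_finger_gap()<.03
Lp=p[:2]+.29*U(y); print("left",Lp,OFF(Lp))
swing(Lp,y,np.radians(85.5),.29,-1,.014)
p,y=state(); print(p,np.degrees(y),"left now",p[:2]+.29*U(y),"offs",OFF(p[:2]+.29*U(y)),OFF(p[:2]-.03*U(y)),manip.current_finger_gap(),manip.current_force())
effector.open_jaws(); manip.servo_line((p[0],p[1],.16),None,.2)
manip.move_pose((.46,.06,.25),down(np.radians(88)))
c=viewer.get_calibration("wrist"); pickle.dump(c,open("w4.pkl","wb"))
a=cv2.convertScaleAbs(viewer.get_image("wrist")[:,:,::-1],alpha=1.4); cv2.imwrite("pics/w4.png",a)
t=viewer.get_image("top")[112:252,200:400]
cv2.imwrite("pics/t4.png",cv2.convertScaleAbs(cv2.resize(t[:,:,::-1],None,fx=4,fy=4,interpolation=cv2.INTER_CUBIC),alpha=1.5))
print(manip.current_clock())
E
```

```text
[ 0.47036813 -0.11767562  0.01452111] 71.10009242051571 [ 0.46982094 -0.1175663   0.01397161] 71.10478254719148 gap 0.025677545736505103 [-0.10218985  0.25565684  0.48379442]
left [0.56373409 0.15680629] -0.017869812734539563
[ 0.54112568 -0.13226018  0.01399897] 85.44917268734551 left now [0.56413527 0.15682555] offs -0.017471273717591797 -0.01843937287483808 0.026051943458554473 [ 0.34867412 -0.13855967  1.1023832 ]
19.4
```

View pics/w4.png

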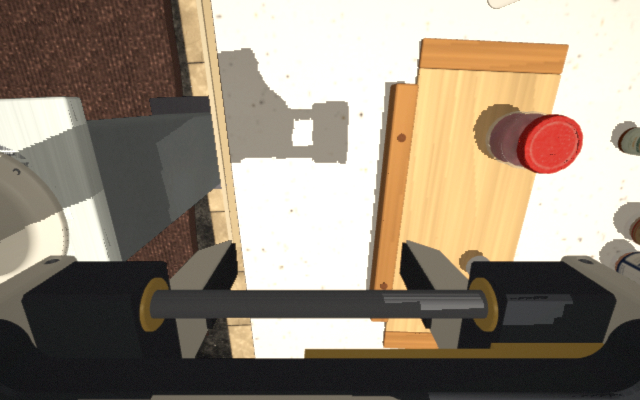

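View pics/t4.png

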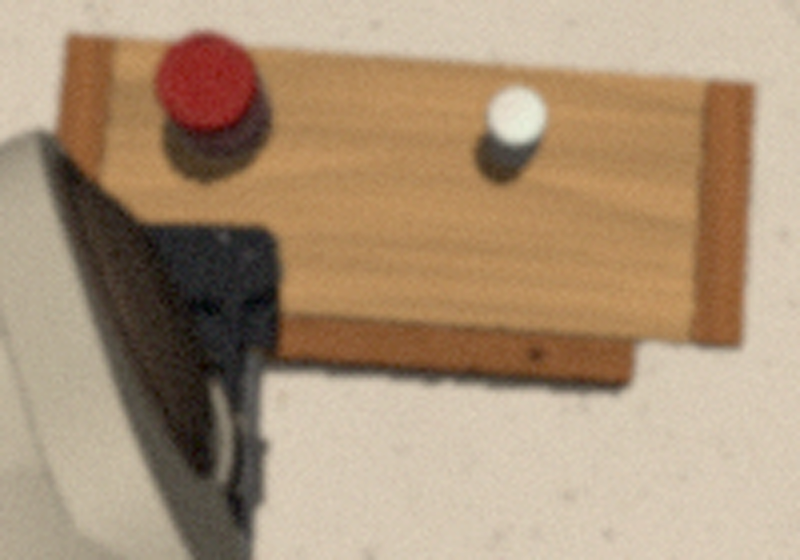

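The wrist view shows the rail lying along the near edge: left-end front corner (416,84), right end about (386,322), board near edge from (421,40) to (384,346). In the top view the rail's right end (633,340) is well inside the corner (742,346). I'll check the gap numerically.

```bash
python3 - <<'E'
from h import *
import pickle
c=pickle.load(open("w4.pkl","rb"))
A=px2w(c,(416,85),.034);Rr=px2w(c,(386,322),.034);E1=px2w(c,(421,40),.008);E2=px2w(c,(384,346),.008)
e2=(E1-E2)[:2];e2/=np.linalg.norm(e2);n2=np.array([e2[1],-e2[0]])
print("gaps wrist",-(A-E1)[:2]@n2,-(Rr-E1)[:2]@n2,"len",np.linalg.norm(E1-E2),np.linalg.norm(A-Rr))
t=viewer.get_calibration("top");g=lambda u,v,z:px2w(t,((u-1.5)/4+200,(v-1.5)/4+112),z)
print("gap top: mid, right",-OFF(g(290,316,.034)),-OFF(g(633,340,.034)))
E
```

```text
gaps wrist 0.007008496404283422 0.008794952054584125 len 0.4347099472756639 0.3186892337557303
gap top: mid, right 0.005150178113051949 0.004850325894905251
```

Both cameras put the gap at 5–9 mm, inside the 15 mm limit, and the rail is well within both corners. Handing in.

```bash
python3 -c "
from bench import manip
print(manip.hand_in())"
```

```text
the job is handed in; nothing more can be done
None
```

I walked the long rail up to the board left end first, then right. It was never lifted, and it now lies along the near edge with a 5–9 mm gap, inside both corners; the job was handed in soon after 19.4 s on the robot's clock.

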